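# Load a vial carrier into the feed chute, home against the escapement stop

## Task

Pick up the small round carrier that holds the narrow capped vial, stand it in the flared mouth at the top of the sloped feed chute and let go. Then push it gently down the chute, past the drag of the brake strip, until it rests against the sprung escapement stop, without ever pressing the stop's spring to its end (15 N), and leave it standing there. Do not tip the carrier over and leave the other carriers, the tip box and the tube rack where they are.

Things in the scene. Friction and masses are not known exactly. Their poses are not given: they have to be found in the camera images.
- carrier: The task's part, 190 to 325 g: grey puck 48 mm in diameter, 24 mm high, black band, with a narrow amber vial 24 mm in diameter standing at its centre; the vial's white cap is 26 mm in diameter, 42 to 62 mm above the underside. Origin: centre of the underside, z up. Grip cap or vial from above. It starts on the bench in one of three places between robot and chute.
- feeder: Fixed feed chute on a grey base. Origin on the bench under mid-chute; frame level, z up. The lane, centred on x = 0, runs along y, high at +y, falling to -y at 0.175 rad. Open aluminium channel 52 mm wide, walls 16 mm high, 5 mm thick; its top 65 mm flares to about 74 mm. The carrier never slides down by itself; push low on the puck; pushed at the vial it tips.
- mouth (a point): On the lane's floor, centreline, in the flared mouth, 35 mm below the upper end: stand the carrier here (within 30 mm).
- lane_end (a point): On the lane's floor, centreline, where the escapement's housing begins, 245 mm down the slope from point mouth; the line from mouth to lane_end is the lane's direction.
- escapement: Grey housing (52 wide, 36 mm high, black knob) at the lane's low end, with a steel tube and sprung stop plate (30 wide, 2 to 22 mm above the floor). Origin as point lane_end, y up the slope, z square to the floor. The plate's face stands 16 to 61 mm up the slope from the origin: set by hand, not measured, to be felt or seen. Spring 5 N/mm, 3 mm of travel; its end, 15 N, is too hard.
- empty_carrier: Bystander: a loose carrier of the same diameter (48 mm) without vial, 26 mm high. Origin at the centre of its underside.
- wide_carrier: Bystander: a loose, wider carrier 64 mm in diameter with a fat vial (cap 36 mm in diameter), 60 mm high in all. Origin at the centre of its underside.
- tip_box: Bystander: a loose clear box of pipette tips, 85 x 125 x 60 mm, left of the chute.
- tube_rack: Bystander: a loose blue rack with capped tubes, 90 x 170 mm and up to 80 mm high, right of the chute.
- brake_start (a point): On the lane's floor, centreline, 53 mm down the slope from point mouth: here begins, on the +x wall, the slanted lead-in of a white sprung brake strip that runs to the lower end. It stands 6 mm into the lane (46 mm left for the 48 mm carrier) but gives way: pushing past it takes some 1 to 4 N, not the same every time.
Mind the look-alikes: they are no part of the job. Leave any blue look-alike of the carrier alone.

How it is judged (in metres and radians):
On the way:
1. the carrier stands in the flared mouth of the chute, let go (distance between carrier and mouth below 0.03 m and angle between carrier's own z axis and vertical below 0.3 rad and contact force between carrier and feeder above 0.3 N and contact force between carrier and the fingers below 0.05 N and linear speed of carrier below 0.02 m/s), for 0.2 s.
At the end, for the whole second after the job is handed in: The carrier stands upright (within 0.3 rad) on the lane's floor (within 5 mm) at the lower end, resting against the escapement's stop plate with at least 0.25 N, at rest and let go (contact force between carrier and escapement above 0.25 N and angle between carrier's own z axis and vertical below 0.3 rad and z of carrier in the frame of escapement between -0.005 and 0.005 m and y of carrier in the frame of escapement between 0.02 and 0.09 m and linear speed of carrier below 0.01 m/s); the robot touches nothing.
It fails at once if the stop's spring is pressed to its end (more than 15 N) (contact force between carrier and escapement above 15 N).
It fails at once if the carrier is tipped over (angle between carrier's own z axis and vertical above 0.9 rad).
It fails at once if another carrier, the tip box or the tube rack is moved more than 20 mm (distance of any of empty_carrier, wide_carrier, tip_box, tube_rack from where it was at the start of the episode above 0.02 m).
It also fails if it takes over 64 s, if anything falls off the work surface, if the arm or the gripper's body presses on something with over 40 N, if the wrist force passes 120 N, or if a joint passes its speed limit or range.

## Robot

A 6-joint arm with a two-finger parallel gripper is mounted at the origin on the work surface. World frame = base frame: x ahead of the robot, y to its left, z up, the work surface at z = 0. Lengths are in m, angles in degrees, forces in N, time in s.
With the tool pointing down it reaches from about 0.35 to 0.8 m from the base axis. Payload 7.3 kg.
Tool frame: the origin (TCP) lies midway between the tips of the shut fingers; the grasp point (between the pads) lies 19 mm behind it; z points along the fingers, y is the direction in which the jaws open and shut (so a half turn about z gives the same grasp; the last joint's range is limited). The gripper opens to 85 mm and grips with 20 to 120 N. Pads are 22 mm wide; open, the fingers measure 114 mm over their backs; the gripper's body (76 mm by 85 mm) begins 54 mm behind the grasp point. The pads swing forward as they close: fully open they stand 13 mm farther back than shut.
Start: joints at [56.551, 19.595, 87.324, -0, 73.075, -8.365], TCP at [0.223, 0.476, 0.231] pointing down, gripper open.
Joint ranges: [-145.02, 145.02], [-44.19, 115.74], [2.07, 154.8], [-57.11, 237.11], [16.16, 152.29], [-177.93, 177.93]. Speed limits (degrees/s): [147.25, 147.25, 180, 180, 180, 180].

## Interface

Orientations are given as a 3x3 rotation matrix whose columns are the frame's x, y, z axes.
In Python, from bench import r gives the robot as it stands. The module is installed in compiled form; this text tells all that it offers.
- The arm moves only by the tool move_arm, never from a script. Its argument "moves" is a list of rows, each a list of 5 numbers: the finger opening in cm, from 0 to 8.54, then the shift along the tool's x, y, z in cm, then the turn about the tool's z in rad. In form: [[fingers, tx, ty, tz, yaw], ...]. A call has 1 to 8 rows; each row is the pose to reach, as a shift and turn from the pose measured when the call began, along the tool's axes at that moment; what a row does not reach only later rows make up. A row lasts 1/8 s, in which the tool goes at most 62.5 mm and 10.7 degrees, less where a joint would pass 70% of its speed; a pose out of reach is approached as far as the arm can. A call with a gripper value outside its range is refused whole. The fingers move at their own pace and stop on an object; "force" is the grip in N (left out, the last holds). Time passes only in rows, so rows that repeat a pose let the fingers close. It gives the time, the measured TCP pose, the force and the opening at its end, in the units of the state.
- r.read_state(): the state, without advancing time (a new reading comes with each control period).
- r.capture(name): name is "side" or "top"; returns the picture (420x560x3 uint8, blue, green, red); there is no depth.
- r.get_calibration(name): a dict with "mtx" (3x3 intrinsics, pixels), "distortion" ([k1, k2, p1, p2, k3] as OpenCV has them; the pictures are not rectified), "origin" and "orientation" of the camera in the world. Camera axes: x right, y up, looking along -z (the intrinsics and any distortion apply to the point x, -y, -z); pixel columns grow to the right and rows downward; lengths in m; the calibration is good to about 2 mm. A picture is of the moment at which its call begins. get_calibration takes no time and is no camera call.
- r.sign_off(): hands the job in, once; it reports no verdict.
The state is a dict: "time": time; "joint_pos": joint angles; "dq": joint speeds; "tau": joint torques, N m; "ee_pos": TCP position; "orientation": TCP orientation; "wrist_force": force on the tool from outside, world axes, zero at the start; "ft_torque": the same for the moment, N m; "finger_gap": finger opening in m.
Only numpy, scipy, OpenCV 4.12 (cv2) and the standard library are available. Lean on these libraries where they do the work, as an engineer would, in place of code of your own. Each camera call takes 0.05 s, during which the arm holds its last target.

## Working session

There is one attempt and no reset: what is moved stays moved. The work goes in short steps, Python scripts to look and compute and a tool call to move; the robot and the scene stay as the last step left them, time stands still between calls to the robot, and variables do not carry over. Pictures are saved under pics/ and viewed, and the job is handed in when it is done.

Besides the shell and the picture viewer there is one more tool, called after "Emit:" by a JSON object that holds its "name" and its "arguments". move_arm: Moves the arm, as the interface text tells. Its arguments: {"type":"object","properties":{"moves":{"type":"array","items":{"type":"array","items":{"type":"number"}}},"force":{"type":"number"}},"required":["moves"]}

```bash
mkdir -p pics; python3 - <<'E'
from bench import r
import cv2
for n in("side","top"):
    cv2.imwrite(f"pics/{n}0.png",r.capture(n)); c=r.get_calibration(n)
    print(n,c)
s=r.read_state(); print(s)
E
```

```text
side {'mtx': array([[454.7384662 ,   0.        , 274.97327236],
       [  0.        , 454.7384662 , 201.16029902],
       [  0.        ,   0.        ,   1.        ]]), 'distortion': array([-0.00936227,  0.        ,  0.        ,  0.        ,  0.        ]), 'origin': array([ 0.53110021, -0.99048428,  0.76994167]), 'orientation': array([[ 0.99896391,  0.03085536, -0.03345221],
       [-0.04513282,  0.57732954, -0.81526292],
       [-0.00584228,  0.81592803,  0.57812397]])}
top {'mtx': array([[504.11650824,   0.        , 280.83054347],
       [  0.        , 504.11650824, 203.34846404],
       [  0.        ,   0.        ,   1.        ]]), 'distortion': array([-0.06197694,  0.        ,  0.        ,  0.        ,  0.        ]), 'origin': array([ 0.46717881, -0.01002417,  1.1965296 ]), 'orientation': array([[-0.00864211,  0.99738244, -0.07178849],
       [-0.99994473, -0.00818978,  0.00659273],
       [ 0.00598755,  0.07184149,  0.99739809]])}
{'time': 0.1, 'joint_pos': array([ 5.65495078e+01,  1.96341602e+01,  8.73692212e+01, -8.41706971e-04,
        7.30738695e+01, -8.36601547e+00]), 'dq': array([ 0.00166634, -0.12391419, -0.07449687, -0.03391241, -0.01077413,
        0.01930492]), 'tau': array([ 1.54818739e-03, -4.34448552e+01, -2.46488947e+01, -2.35627303e-04,
        4.69394348e-03, -1.43569355e-05]), 'ee_pos': array([0.22238151, 0.47520801, 0.23069535]), 'orientation': array([[-9.05685446e-01,  4.23949689e-01, -7.31469302e-04],
       [ 4.23950281e-01,  9.05684756e-01, -1.13270370e-03],
       [ 1.82271213e-04, -1.33597987e-03, -9.99999091e-01]]), 'wrist_force': array([ 0.62495507,  0.42975703, -1.02556296]), 'ft_torque': array([-0.04084165,  0.01363049, -0.0232255 ]), 'finger_gap': 0.08510424415482619}
```

View pics/side0.png

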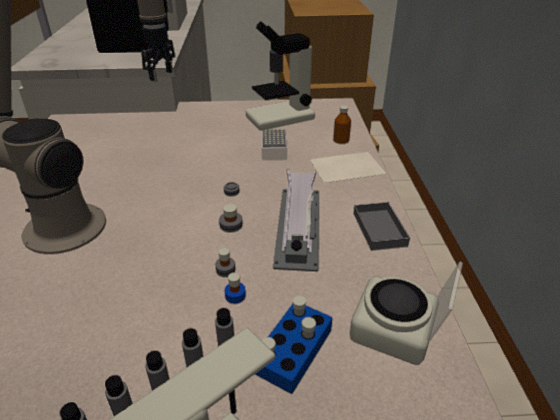

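View pics/top0.png

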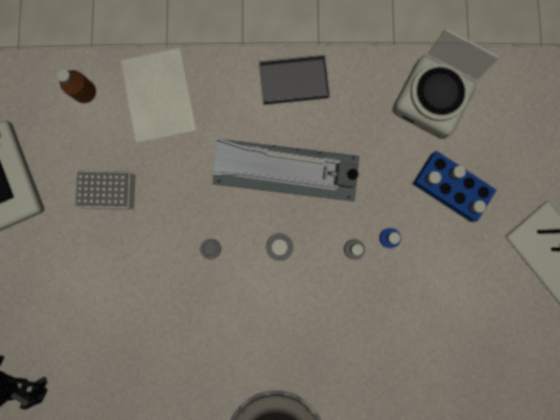

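Candidates in the top picture: an empty carrier at (211,249), a wide one with a fat vial at (280,247), a grey one with a narrow vial at (355,250), and a blue look-alike at (390,238). The grey narrow one at (355,250) fits. I'll confirm it in an enlarged crop.

```bash
cat > h.py <<'E'
import numpy as np, cv2
from bench import r
def ray(n,px):
    c=r.get_calibration(n)
    u=cv2.undistortPoints(np.array([[px]],float),c["mtx"],c["distortion"])[0,0]
    return np.array(c["origin"]),np.array(c["orientation"])@np.array([u[0],-u[1],-1.])
def plane(n,px,z):
    o,d=ray(n,px); return o+d*(z-o[2])/d[2]
def proj(n,P):
    c=r.get_calibration(n); R=np.array(c["orientation"])
    q=(np.atleast_2d(P)-c["origin"])@R; q=q*[1,-1,-1]
    return cv2.projectPoints(q.reshape(-1,1,3),np.zeros(3),np.zeros(3),c["mtx"],c["distortion"])[0][:,0]
def tri(a,b):
    o1,d1=ray("side",a);o2,d2=ray("top",b)
    A=np.stack([d1,-d2],1);t=np.linalg.lstsq(A,o2-o1,rcond=None)[0]
    p,q=o1+t[0]*d1,o2+t[1]*d2
    return (p+q)/2,np.linalg.norm(p-q)
def crop(img,x0,y0,x1,y1,k,name):
    cv2.imwrite("pics/"+name,cv2.resize(img[y0:y1,x0:x1],None,fx=k,fy=k,interpolation=cv2.INTER_CUBIC))
E
python3 - <<'E'
from h import *
t=cv2.imread("pics/top0.png");s=cv2.imread("pics/side0.png")
crop(t,320,210,420,280,8,"c1.png"); crop(s,190,230,270,310,7,"c2.png")
crop(t,205,130,365,210,5,"c3.png"); crop(s,260,160,335,275,5,"c4.png")
E
```

```text
(no output)
```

View pics/c1.png

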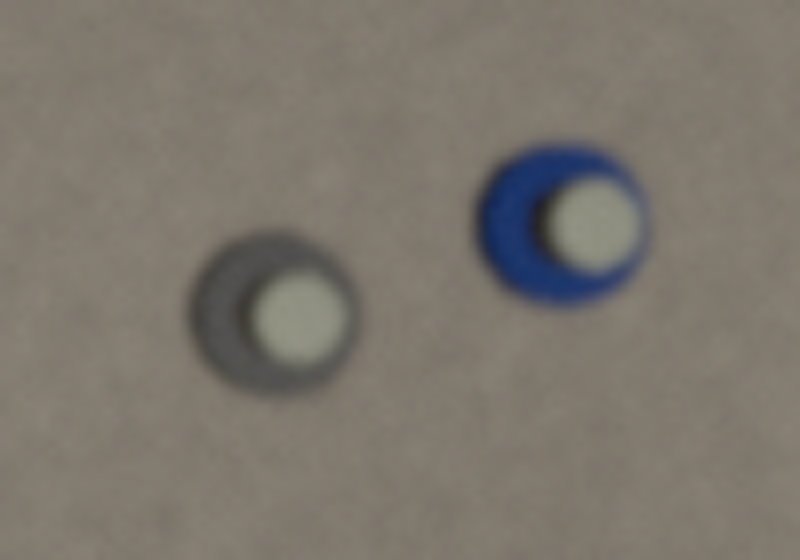

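View pics/c2.png

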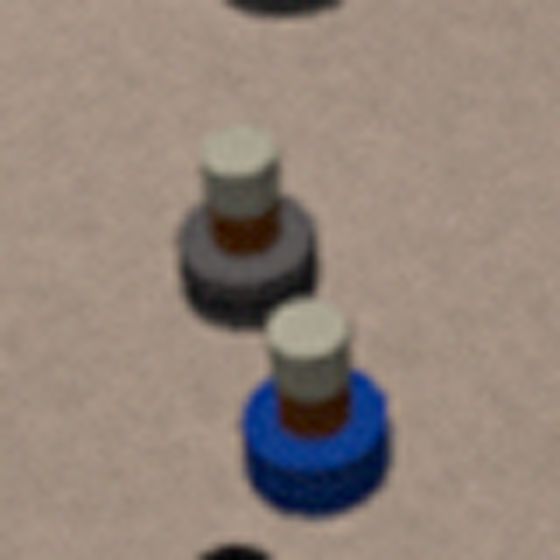

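View pics/c3.png

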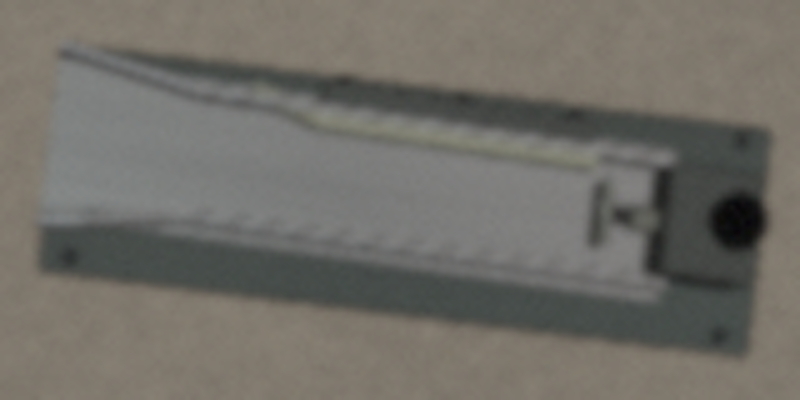

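View pics/c4.png

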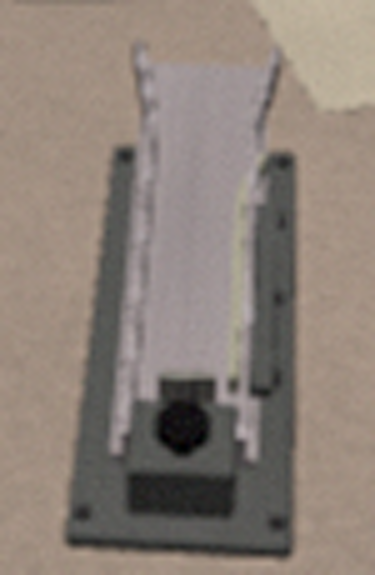

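```bash
python3 - <<'E'
from h import *
T3=lambda u,v:(205+(u+.5)/5-.5,130+(v+.5)/5-.5)
S4=lambda u,v:(260+(u+.5)/5-.5,160+(v+.5)/5-.5)
T1=lambda u,v:(320+(u+.5)/8-.5,210+(v+.5)/8-.5)
S2=lambda u,v:(190+(u+.5)/7-.5,230+(v+.5)/7-.5)
print("cap top",tri(S2(240,150),T1(299,317)),plane("top",T1(299,317),.062),plane("side",S2(240,150),.062))
print("puck",plane("top",T1(274,313),.024),plane("side",S2(248,240),.024))
print("blue cap",plane("top",T1(597,226),.062), plane("side",S2(308,325),.062))
for n,s,t in [("upL wall top",(140,45),(43,218)),("upR wall top",(276,52),(65,46)),("knob",(183,425),(740,220)),("plate top mid",(188,380),(598,215)),("base LR",(288,550),(748,355)),]:
    print(n,tri(S4(*s),T3(*t)))
for n,t in[("baseRR",(770,130)),("baseRL",(748,355)),("baseLL",(40,270))]: print(n,plane("top",T3(*t),.012))
for n,t in[("baseRR",(293,545)),("baseRL",(68,540)),("far L",(112,150)),("far R",(293,153))]: print(n,plane("side",S4(*t),.012))
E
```

```text
cap top (array([ 0.44400546, -0.18762591,  0.0626752 ]), np.float64(0.00025847261480220637)) [ 0.44412058 -0.18772073  0.062     ] [ 0.44379291 -0.18686492  0.062     ]
puck [ 0.44458228 -0.18640684  0.024     ] [ 0.44394974 -0.1898499   0.024     ]
blue cap [ 0.46878413 -0.27259187  0.062     ] [ 0.46884128 -0.27020521  0.062     ]
upL wall top (array([0.6147336 , 0.13190708, 0.08784078]), np.float64(0.0008843370523253316))
upR wall top (array([0.69236185, 0.12248551, 0.08626298]), np.float64(0.0005803049486431337))
knob (array([ 0.61398524, -0.1801592 ,  0.06834329]), np.float64(0.0008479531199669469))
plate top mid (array([ 0.6210637 , -0.11823137,  0.04399018]), np.float64(0.0013694184584409066))
base LR (array([ 0.61107815, -0.19780264,  0.00156046]), np.float64(0.10557282177807767))
baseRR [ 0.66480683 -0.20385888  0.012     ]
baseRL [ 0.55752159 -0.19120221  0.012     ]
baseLL [0.60055521 0.14300263 0.012     ]
baseRR [ 0.66526884 -0.2048064   0.012     ]
baseRL [ 0.55832393 -0.19587603  0.012     ]
far L [0.59863588 0.13695846 0.012     ]
far R [0.70622915 0.1279491  0.012     ]
```

The crops confirm it: the grey puck with the narrow amber vial is at c1 (274,313), and the blue look-alike is at (565,225). Next I'll check the chute pose by overlaying a wireframe on both pictures.

```bash
cat > ch.py <<'E'
from h import *
yaw=np.deg2rad(7.33); a=.175
ux=np.array([np.cos(yaw),-np.sin(yaw),0]); uh=np.array([np.sin(yaw),np.cos(yaw),0])
l=np.cos(a)*uh+np.sin(a)*np.array([0,0,1]); n=np.cross(ux,l)
MO=np.array([.6496,.0956,.0651])
LE=MO-.245*l
def P(x,y,z): return LE+x*ux+y*l+z*n   # escapement frame
E
python3 - <<'E'
from ch import *
print(l,n,LE)
W=[]
for s in(-1,1):
    for z in (0,.016): W.append([P(s*.026,0,z),P(s*.026,.215,z),P(s*.037,.28,z)])
for y in(0,.28): W.append([P(-.037 if y else -.026,y,0),P(.037 if y else .026,y,0)])
W.append([P(-.026,0,.036),P(.026,0,.036),P(.026,0,0),P(-.026,0,0),P(-.026,0,.036)])
for d in(.03,): W.append([P(-.015,d,.022),P(.015,d,.022),P(.015,d,.002),P(-.015,d,.002),P(-.015,d,.022)])
for nm,b,k in(("top",(205,130,365,210),5),("side",(260,160,335,275),5)):
    im=cv2.imread(f"pics/{nm}0.png")[b[1]:b[3],b[0]:b[2]]
    im=cv2.resize(im,None,fx=k,fy=k,interpolation=cv2.INTER_CUBIC)
    for w in W:
        q=(proj(nm,np.array(w))-[b[0],b[1]]+.5)*k-.5
        cv2.polylines(im,[np.round(q).astype(int)],False,(0,0,255),1)
    cv2.imwrite(f"pics/ov_{nm}.png",im)
E
```

```text
[0.1256353  0.97667913 0.17410814] [-0.0222134  -0.17268529  0.98472654] [ 0.61881935 -0.14368639  0.02244351]
```

View pics/ov_top.png

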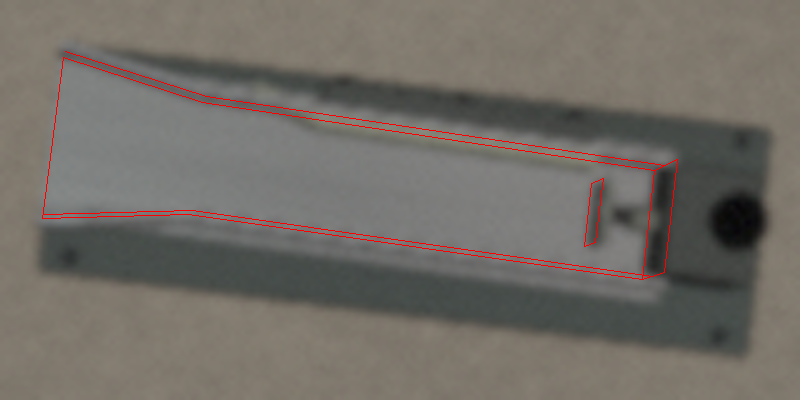

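View pics/ov_side.png

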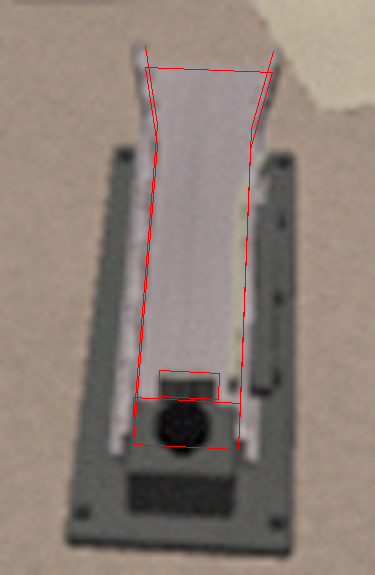

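The overlay fits to about 2 mm: mouth at about (0.650, 0.096, 0.065), and the stop plate's face about 30 mm up from lane_end. The carrier is at (0.444, -0.187). Now the deltas for the approach.

```bash
cat >> h.py <<'E'
def rel(target,ang=-7.33,verbose=True):
    """cm shift in tool axes & yaw to bring tool y to world angle ang (deg)"""
    s=r.read_state(); R=s["orientation"]
    d=R.T@(np.array(target)-s["ee_pos"])*100
    cur=np.degrees(np.arctan2(R[1,1],R[0,1])); 
    y=-((ang-cur+180)%360-180)
    print("t",s["time"],"pos",s["ee_pos"].round(4),"d cm",d.round(2),"yaw",np.radians(y).round(3),"f",s["wrist_force"].round(2),"gap",s["finger_gap"].round(4))
E
python3 -c "
from h import *
rel([.43,.14,.231]);rel([.444,-.1875,.231])"
```

```text
Traceback (most recent call last):
  File "h.py", line 26, in rel
    print("t",s["time"],"pos",s["ee_pos"].round(4),"d cm",d.round(2),"yaw",np.radians(y).round(3),"f",s["wrist_force"].round(2),"gap",s["finger_gap"].round(4))
                                                                                                                                      ^^^^^^^^^^^^^^^^^^^^^
AttributeError: 'float' object has no attribute 'round'
```

```bash
sed -i 's/s\["finger_gap"\].round(4)/round(s["finger_gap"],4)/' h.py
python3 -c "
from h import *
rel([.43,.14,.231]);rel([.444,-.1875,.231])"
```

```text
t 0.1 pos [0.2224 0.4752 0.2307] d cm [-3.301e+01 -2.156e+01 -1.000e-02] yaw 1.261 f [ 0.62  0.43 -1.03] gap 0.0851
t 0.1 pos [0.2224 0.4752 0.2307] d cm [-4.817e+01 -5.062e+01  3.000e-02] yaw 1.261 f [ 0.62  0.43 -1.03] gap 0.0851
```

Emit:
{"name": "move_arm", "arguments": {"moves": [[8.5, -4.7, -3.1, 0, 0.16], [8.5, -9.4, -6.2, 0, 0.32], [8.5, -14.1, -9.3, 0, 0.48], [8.5, -18.8, -12.4, 0, 0.64], [8.5, -23.5, -15.5, 0, 0.8], [8.5, -28.2, -18.6, 0, 0.96], [8.5, -33, -21.6, 0, 1.11], [8.5, -35, -26, 0, 1.26]], "force": 30}}

```text
time: 1.1
ee_pos: [0.4305, 0.0893, 0.2306]
orientation: [[0.132, 0.991, -0.001], [0.991, -0.132, -0.001], [-0.001, -0.0, -1.0]]
wrist_force: [0.1, 0.0, -0.5]
finger_gap: 0.0849
```

```bash
python3 -c "
from h import *
rel([.444,-.1875,.13]);rel([.444,-.1875,.035])"
```

```text
t 1.1 pos [0.4305 0.0893 0.2306] d cm [-27.25   5.01  10.09] yaw -0.005 f [ 0.11  0.03 -0.46] gap 0.0849
t 1.1 pos [0.4305 0.0893 0.2306] d cm [-27.23   5.01  19.59] yaw -0.005 f [ 0.11  0.03 -0.46] gap 0.0849
```

Emit:
{"name": "move_arm", "arguments": {"moves": [[8.5, -5, 1, 0, 0], [8.5, -10.5, 2, 0, 0], [8.5, -16, 3, 2, 0], [8.5, -22, 4, 5, 0], [8.5, -27.2, 5, 9, 0], [8.5, -27.2, 5, 11, 0], [8.5, -27.2, 5, 11, 0]]}}

```text
time: 1.98
ee_pos: [0.4425, -0.187, 0.1191]
orientation: [[0.134, 0.991, -0.005], [0.991, -0.134, 0.001], [0.001, -0.005, -1.0]]
wrist_force: [-0.1, 1.2, -0.1]
finger_gap: 0.0849
```

```bash
python3 -c "
from h import *
rel([.444,-.1875,.035])
cv2.imwrite('pics/s1.png',r.capture('side'))
im=r.capture('side');crop(im,150,180,310,300,5,'s1c.png')"
```

```text
t 1.975 pos [ 0.4425 -0.187   0.1191] d cm [-0.04  0.19  8.4 ] yaw -0.007 f [-0.06  1.19 -0.05] gap 0.0849
```

View pics/s1c.png

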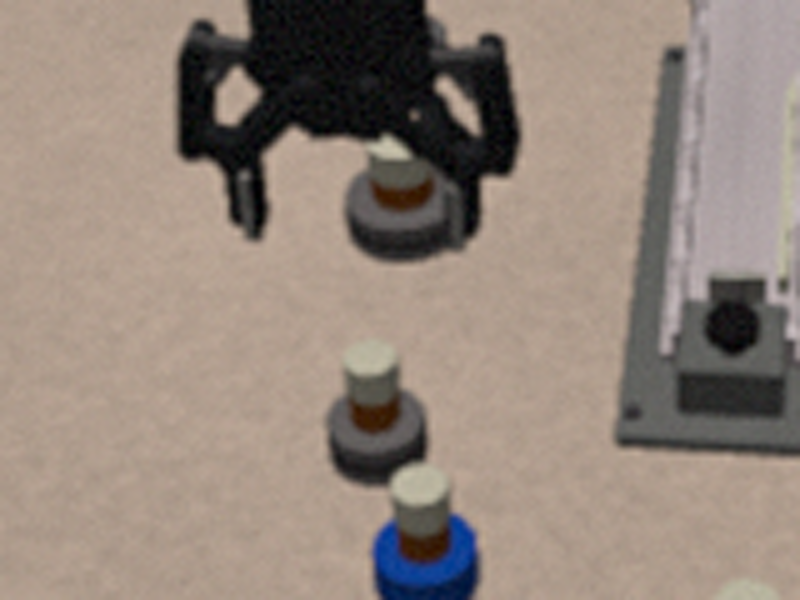

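The gripper hangs above the grey carrier (crop about (372,400)), between it and the wide one and well clear of the blue one. Descending and closing.

Emit:
{"name": "move_arm", "arguments": {"moves": [[8.5, 0, 0.2, 3, 0], [8.5, 0, 0.2, 6, 0], [8.5, 0, 0.2, 8.5, 0], [8.5, 0, 0.2, 8.5, 0], [2, 0, 0.2, 8.5, 0], [2, 0, 0.2, 8.5, 0], [2, 0, 0.2, 8.5, 0], [2, 0, 0.2, 8.5, 0]]}}

```text
time: 3.08
ee_pos: [0.4463, -0.1872, 0.037]
orientation: [[0.132, 0.991, 0.0], [0.991, -0.132, -0.002], [-0.002, 0.0, -1.0]]
wrist_force: [-1.0, 0.8, 5.2]
finger_gap: 0.025
```

Emit:
{"name": "move_arm", "arguments": {"moves": [[2, 0, 0, 0, 0], [2, 0, 0, 0, 0], [2, 0, 0, 0, 0]]}}

```text
time: 3.45
ee_pos: [0.4464, -0.1873, 0.0371]
orientation: [[0.132, 0.991, 0.0], [0.991, -0.132, -0.002], [-0.002, 0.001, -1.0]]
wrist_force: [-0.1, 0.5, 1.4]
finger_gap: 0.0249
```

```bash
python3 -c "
from h import *
rel([.444,-.1875,.035])
im=r.capture('side');crop(im,150,180,310,300,5,'s2c.png')"
```

```text
t 3.45 pos [ 0.4464 -0.1873  0.0371] d cm [-0.05 -0.23  0.21] yaw -0.005 f [-0.08  0.53  1.43] gap 0.0249
```

View pics/s2c.png

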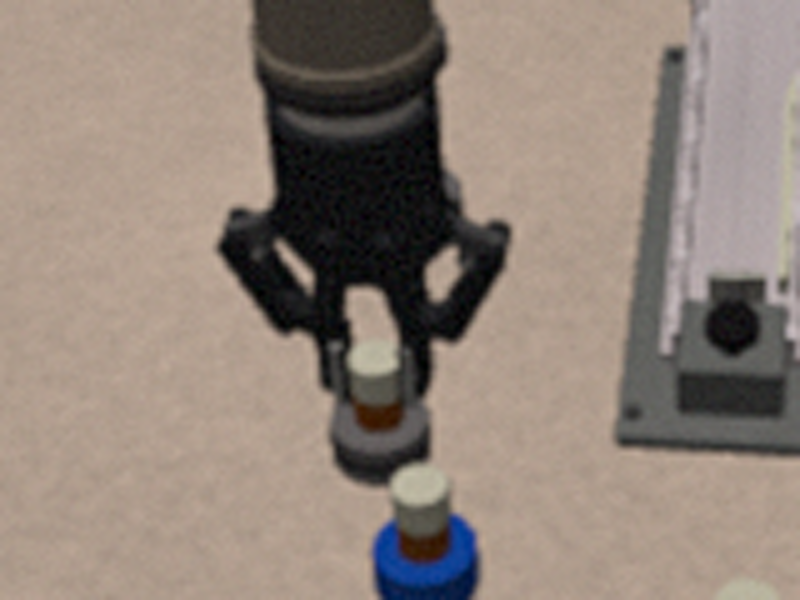

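The pads hold the cap (crop (375,370)), with a gap of 25 mm. Lifting.

Emit:
{"name": "move_arm", "arguments": {"moves": [[2, 0, 0, -1, 0], [2, 0, 0, -4, 0], [2, 0, 0, -8, 0], [2, 0, 0, -12, 0], [2, 0, 0, -16, 0], [2, 0, 0, -16, 0]], "force": 40}}

```text
time: 4.25
ee_pos: [0.4476, -0.1878, 0.2002]
orientation: [[0.132, 0.991, 0.006], [0.991, -0.132, -0.005], [-0.004, 0.006, -1.0]]
wrist_force: [-0.2, -0.9, -2.8]
finger_gap: 0.0248
```

```bash
python3 -c "
from ch import *
rel(MO+[0,0,.10])
im=r.capture('side');crop(im,150,130,310,250,5,'s3c.png')"
```

```text
t 4.25 pos [ 0.4476 -0.1878  0.2002] d cm [30.77 16.26  3.48] yaw -0.005 f [-0.2  -0.93 -2.79] gap 0.0248
```

View pics/s3c.png

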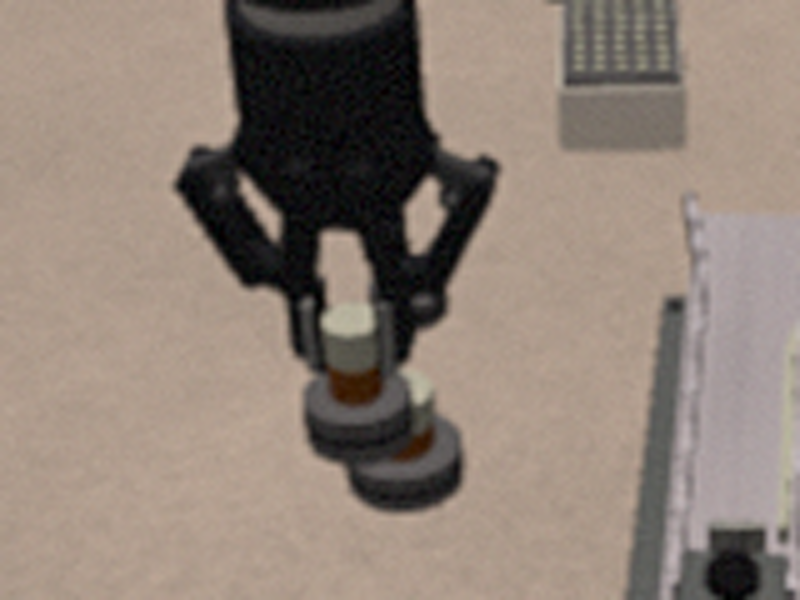

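Emit:
{"name": "move_arm", "arguments": {"moves": [[2, 2, 1, 0, 0], [2, 6, 3.2, 0, 0], [2, 10.5, 5.5, 0, 0], [2, 15, 7.9, 0, 0], [2, 19.5, 10.3, 0, 0], [2, 24, 12.7, 0, 0], [2, 28, 14.8, 0, 0], [2, 30, 16.2, 0, 0]]}}

```text
time: 5.3
ee_pos: [0.6465, 0.0911, 0.195]
orientation: [[0.13, 0.991, -0.002], [0.991, -0.13, -0.003], [-0.003, -0.001, -1.0]]
wrist_force: [0.6, 0.2, -1.6]
finger_gap: 0.0244
```

Emit:
{"name": "move_arm", "arguments": {"moves": [[2, 0, 0, 0, 0], [2, 0, 0, 0, 0]]}}

```text
time: 5.55
ee_pos: [0.6453, 0.0906, 0.193]
orientation: [[0.13, 0.991, -0.006], [0.991, -0.13, -0.003], [-0.004, -0.005, -1.0]]
wrist_force: [-0.6, -1.5, -2.6]
finger_gap: 0.0245
```

```bash
python3 -c "
from ch import *
T=MO-.005*l
print(T)
rel(T+[0,0,.0412+.01])
im=r.capture('side');crop(im,240,100,360,210,5,'s4c.png')"
```

```text
[0.64897182 0.0907166  0.06422946]
t 5.55 pos [0.6453 0.0906 0.193 ] d cm [0.09 0.41 7.76] yaw -0.003 f [-0.58 -1.46 -2.56] gap 0.0245
```

View pics/s4c.png

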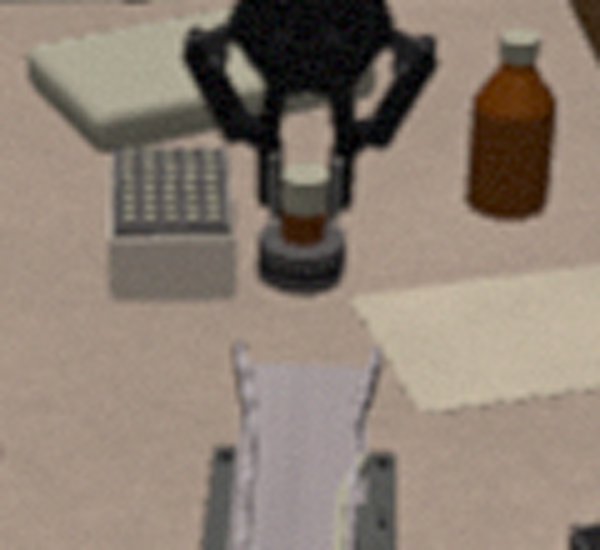

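The carrier is held upright over the mouth (crop (302,250)). Lowering to just above touch.

Emit:
{"name": "move_arm", "arguments": {"moves": [[2, 0, 0.4, 2.5, 0], [2, 0, 0.4, 5, 0], [2, 0, 0.4, 6.8, 0], [2, 0, 0.4, 7.5, 0], [2, 0, 0.4, 7.5, 0]]}}

```text
time: 6.22
ee_pos: [0.6489, 0.0889, 0.1188]
orientation: [[0.132, 0.991, -0.005], [0.991, -0.132, -0.003], [-0.004, -0.005, -1.0]]
wrist_force: [-0.3, -0.2, -2.2]
finger_gap: 0.0242
```

```bash
python3 -c "
from ch import *
T=MO-.005*l
rel(T+[0,0,.0412])
im=r.capture('side');crop(im,240,100,360,210,5,'s5c.png')
im=r.capture('top');crop(im,190,120,310,210,6,'t5c.png')"
```

```text
t 6.225 pos [0.6489 0.0889 0.1188] d cm [ 0.19 -0.01  1.34] yaw -0.004 f [-0.29 -0.21 -2.24] gap 0.0242
```

View pics/s5c.png

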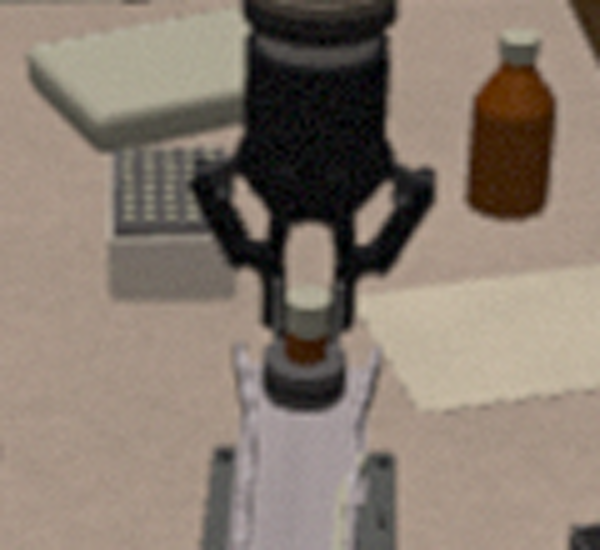

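Centred between the flared walls. I'll lower to touch.

Emit:
{"name": "move_arm", "arguments": {"moves": [[2, 0.2, 0, 0.5, 0], [2, 0.2, 0, 0.9, 0], [2, 0.2, 0, 1.1, 0], [2, 0.2, 0, 1.1, 0]]}}

```text
time: 6.82
ee_pos: [0.6497, 0.0912, 0.1085]
orientation: [[0.131, 0.991, -0.004], [0.991, -0.131, -0.003], [-0.004, -0.003, -1.0]]
wrist_force: [-0.7, 0.5, -2.8]
finger_gap: 0.0245
```

Emit:
{"name": "move_arm", "arguments": {"moves": [[2, 0, 0, 0.2, 0], [2, 0, 0, 0.2, 0]]}}

```text
time: 7.08
ee_pos: [0.6495, 0.0912, 0.1063]
orientation: [[0.131, 0.991, -0.004], [0.991, -0.131, -0.003], [-0.004, -0.003, -1.0]]
wrist_force: [-0.1, -0.6, -2.3]
finger_gap: 0.025
```

Emit:
{"name": "move_arm", "arguments": {"moves": [[2, 0, 0, 0.15, 0], [2, 0, 0, 0.15, 0]]}}

```text
time: 7.32
ee_pos: [0.6498, 0.0909, 0.1057]
orientation: [[0.131, 0.991, -0.003], [0.991, -0.131, -0.004], [-0.004, -0.002, -1.0]]
wrist_force: [-1.7, -1.6, 3.5]
finger_gap: 0.0243
```

Emit:
{"name": "move_arm", "arguments": {"moves": [[2, 0, 0, 0.15, 0], [2, 0, 0, 0.15, 0]]}}

```text
time: 7.58
ee_pos: [0.6499, 0.0906, 0.1054]
orientation: [[0.131, 0.991, -0.002], [0.991, -0.131, -0.004], [-0.004, -0.002, -1.0]]
wrist_force: [-3.8, -2.7, 8.2]
finger_gap: 0.0249
```

It touches at the predicted height (0.1057). Releasing.

Emit:
{"name": "move_arm", "arguments": {"moves": [[3.5, 0, 0, 0, 0], [4.5, 0, 0, 0, 0], [6, 0, 0, 0, 0], [6, 0, 0, 0, 0], [6, 0, 0, 0, 0]]}}

```text
time: 8.2
ee_pos: [0.6498, 0.0906, 0.1053]
orientation: [[0.131, 0.991, -0.002], [0.991, -0.131, -0.004], [-0.004, -0.002, -1.0]]
wrist_force: [-1.2, -0.9, -0.8]
finger_gap: 0.0602
```

```bash
python3 -c "
from ch import *
rel(MO)
im=r.capture('side');crop(im,240,100,360,210,5,'s6c.png')
im=r.capture('top');crop(im,190,120,310,210,6,'t6c.png')"
```

```text
t 8.2 pos [0.6498 0.0906 0.1053] d cm [ 0.51 -0.08  4.02] yaw -0.004 f [-1.16 -0.9  -0.84] gap 0.0602
```

View pics/s6c.png

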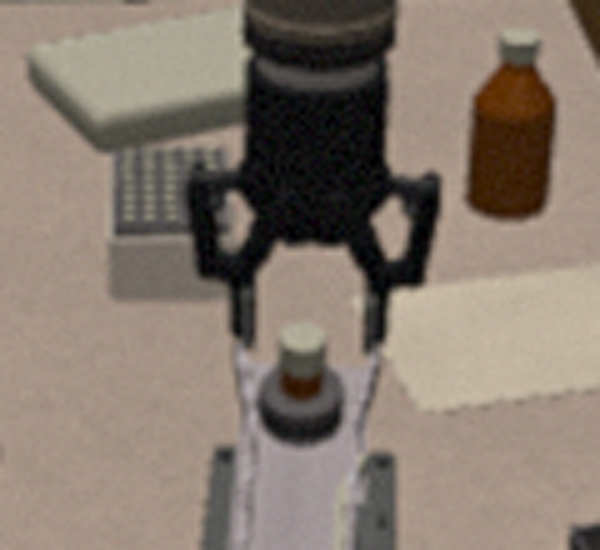

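It stands on the floor, let go. I'll check its distance from the mouth, then retreat upward.

```bash
python3 -c "
from ch import *
p=(240+303.5/5-.5,100+333.5/5-.5)
o,d=ray('side',p); A=LE+.062*n
t=((A-o)@n)/(d@n); q=o+t*d-LE
print('cap top in lane frame',q@ux,q@l,q@n,' mouth y .245')
"
```

```text
cap top in lane frame -0.0025330470448237997 0.24050891325027424 0.062  mouth y .245
```

Emit:
{"name": "move_arm", "arguments": {"moves": [[6, 0, 0, -1, 0], [6, 0, 0, -4, 0], [6, 0, 0, -7, 0], [4, 3, 0, -8, 0], [2, 5, 0, -8, 0], [0, 6, 0, -8, 0], [0, 6, 0, -8, 0]]}}

```text
time: 9.18
ee_pos: [0.6574, 0.151, 0.1841]
orientation: [[0.13, 0.992, -0.004], [0.992, -0.13, -0.004], [-0.005, -0.003, -1.0]]
wrist_force: [-0.1, 0.0, 0.0]
finger_gap: 0.0001
```

```bash
python3 -c "
from ch import *
rel(P(0,.245,.0)); 
im=r.capture('side');crop(im,240,100,360,210,5,'s7c.png')
im=r.capture('top');crop(im,190,120,310,210,6,'t7c.png')"
```

```text
t 9.175 pos [0.6574 0.151  0.1841] d cm [-5.53 -0.02 11.92] yaw -0.002 f [-0.09  0.05  0.02] gap 0.0001
```

View pics/s7c.png

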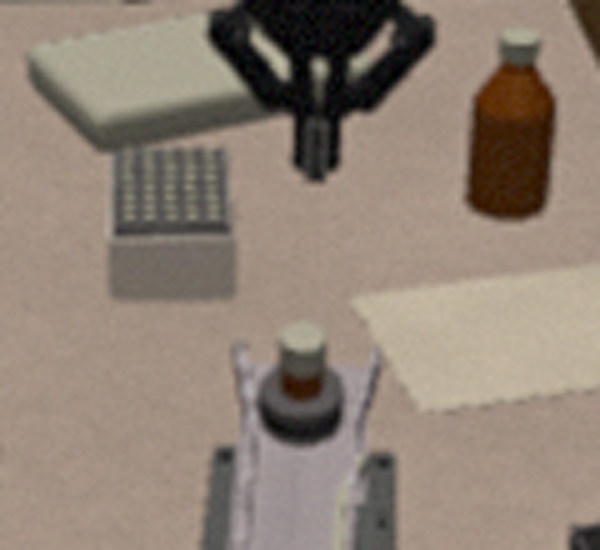

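View pics/t7c.png

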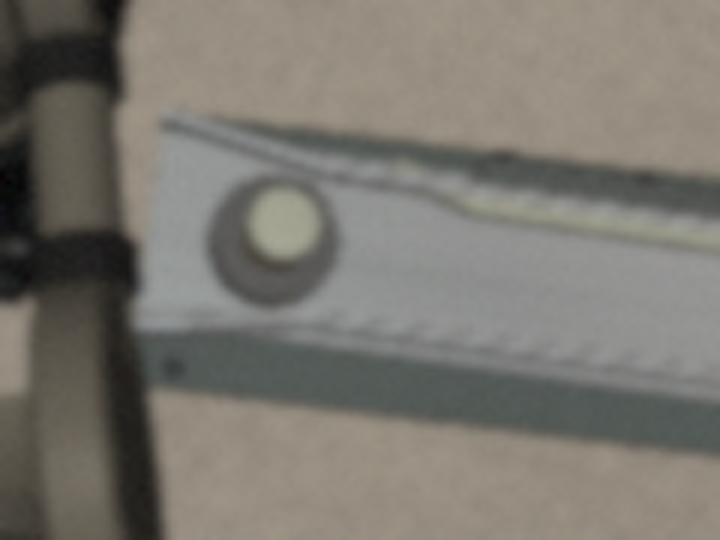

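The carrier stands at about (0, 0.2405) in lane terms, 5 mm from the mouth. Now I'll bring the closed fingers down behind the puck.

```bash
python3 -c "
from ch import *
for y in(.298,.280,.26,.11): print(y,P(0,y,0)+[0,0,.006]); rel(P(0,y,0)+[0,0,.006])"
```

```text
0.298 [0.65625867 0.14736399 0.08032773]
t 9.275 pos [0.6577 0.1499 0.1844] d cm [-0.22 -0.07 10.4 ] yaw -0.004 f [0.71 0.   0.65] gap 0.0
0.28 [0.65399724 0.12978377 0.07719378]
t 9.275 pos [0.6577 0.1499 0.1844] d cm [-1.99 -0.07 10.73] yaw -0.004 f [0.71 0.   0.65] gap 0.0
0.26 [0.65148453 0.11025019 0.07371162]
t 9.275 pos [0.6577 0.1499 0.1844] d cm [-3.96 -0.06 11.08] yaw -0.004 f [0.71 0.   0.65] gap 0.0
0.11 [ 0.63263923 -0.03625168  0.0475954 ]
t 9.275 pos [0.6577 0.1499 0.1844] d cm [-1.871e+01  1.000e-02  1.377e+01] yaw -0.004 f [0.71 0.   0.65] gap 0.0
```

Emit:
{"name": "move_arm", "arguments": {"moves": [[0, -0.2, 0, 3, 0], [0, -0.2, 0, 6, 0], [0, -0.2, 0, 8.5, 0], [0, -0.2, 0, 10.2, 0], [0, -0.2, 0, 10.4, 0], [0, -0.2, 0, 10.4, 0]]}}

```text
time: 10.02
ee_pos: [0.6576, 0.1473, 0.0812]
orientation: [[0.132, 0.991, -0.002], [0.991, -0.132, -0.004], [-0.005, -0.002, -1.0]]
wrist_force: [0.2, -0.4, 0.1]
finger_gap: 0.0002
```

```bash
python3 -c "
from ch import *
rel(P(0,.298,0)+[0,0,.006])
rel(P(0,.26,0)+[0,0,.006])
im=r.capture('side');crop(im,240,100,360,210,5,'s8c.png')
s=r.read_state();v=s['ee_pos']-LE;print(v@ux,v@l,v@n)"
```

```text
t 10.025 pos [0.6576 0.1473 0.0812] d cm [-0.01 -0.13  0.09] yaw -0.004 f [ 0.24 -0.41  0.11] gap 0.0002
t 10.025 pos [0.6576 0.1473 0.0812] d cm [-3.75 -0.12  0.77] yaw -0.004 f [ 0.24 -0.41  0.11] gap 0.0002
0.0014693256990970566 0.29948288324055355 0.0070673646574641365
```

View pics/s8c.png

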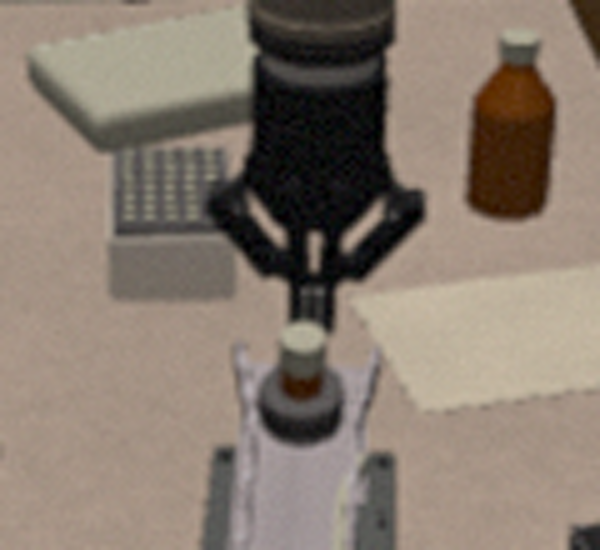

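Emit:
{"name": "move_arm", "arguments": {"moves": [[0, -0.4, -0.15, 0.1, 0], [0, -0.8, -0.2, 0.2, 0], [0, -1.2, -0.2, 0.28, 0], [0, -1.6, -0.2, 0.36, 0], [0, -2.0, -0.2, 0.44, 0], [0, -2.4, -0.2, 0.5, 0], [0, -2.8, -0.2, 0.58, 0], [0, -3.2, -0.2, 0.65, 0]]}}

```text
time: 11.08
ee_pos: [0.6515, 0.1158, 0.0752]
orientation: [[0.131, 0.991, -0.001], [0.991, -0.131, -0.004], [-0.004, -0.001, -1.0]]
wrist_force: [-0.5, 0.6, -0.3]
finger_gap: 0.0
```

```bash
cat > st.py <<'E'
from ch import *
s=r.read_state();v=s['ee_pos']-LE;f=s['wrist_force']
print(s['time'],'lane',(v@ux).round(4),(v@l).round(4),(v@n).round(4),'f',f.round(2),'along up',(f@l).round(2))
E
python3 st.py; python3 -c "
from h import *
im=r.capture('side');crop(im,240,100,360,210,5,'s9c.png')"
```

```text
11.075 lane -0.0007 0.2667 0.0064 f [-0.45  0.62 -0.28] along up 0.5
```

View pics/s9c.png

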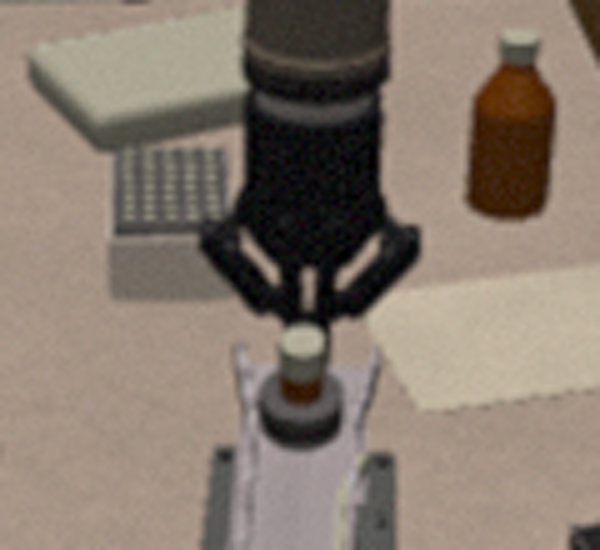

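Emit:
{"name": "move_arm", "arguments": {"moves": [[0, -0.4, 0, 0.07, 0], [0, -0.8, 0, 0.14, 0], [0, -1.2, 0, 0.2, 0], [0, -1.6, 0, 0.27, 0], [0, -2.0, 0, 0.34, 0], [0, -2.4, 0, 0.41, 0], [0, -2.8, 0, 0.48, 0], [0, -3.2, 0, 0.55, 0]]}}

```text
time: 12.12
ee_pos: [0.6472, 0.0832, 0.0696]
orientation: [[0.132, 0.991, -0.002], [0.991, -0.132, -0.004], [-0.005, -0.001, -1.0]]
wrist_force: [-0.1, 0.5, -0.0]
finger_gap: -0.0003
```

```bash
python3 st.py; python3 -c "
from h import *
im=r.capture('side');crop(im,240,100,360,210,5,'s10c.png')"
```

```text
12.125 lane -0.0008 0.2334 0.0067 f [-0.14  0.52 -0.01] along up 0.49
```

View pics/s10c.png

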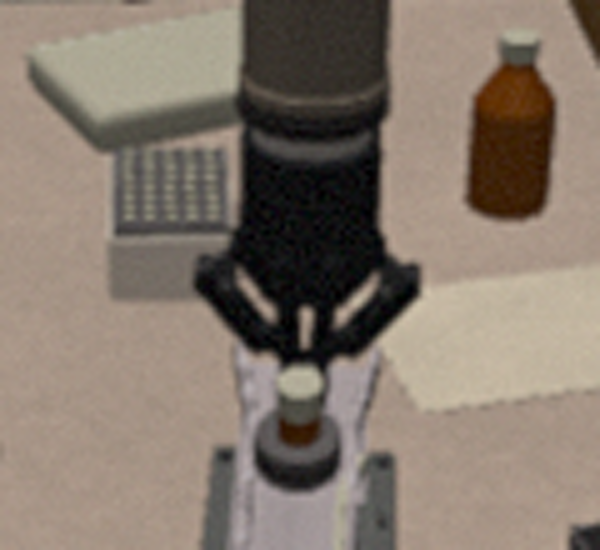

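The carrier is sliding upright, puck at crop (299,450). Measuring the offset from the TCP.

```bash
cat > cap.py <<'E'
from ch import *
def cap(p):
    o,d=ray('side',p); A=LE+.062*n
    t=((A-o)@n)/(d@n); q=o+t*d-LE
    return (q@ux).round(4),(q@l).round(4)
E
python3 -c "
from cap import *
print(cap((240+300.5/5-.5,100+378.5/5-.5)))"
```

```text
(np.float64(-0.0026), np.float64(0.2036))
```

Emit:
{"name": "move_arm", "arguments": {"moves": [[0, -0.4, 0, 0.07, 0], [0, -0.8, 0, 0.14, 0], [0, -1.2, 0, 0.2, 0], [0, -1.6, 0, 0.27, 0], [0, -2.0, 0, 0.34, 0], [0, -2.4, 0, 0.41, 0], [0, -2.8, 0, 0.48, 0], [0, -3.2, 0, 0.55, 0]]}}

```text
time: 13.18
ee_pos: [0.6428, 0.0509, 0.0641]
orientation: [[0.132, 0.991, -0.002], [0.991, -0.132, -0.004], [-0.005, -0.001, -1.0]]
wrist_force: [0.2, 2.1, 0.3]
finger_gap: -0.0001
```

```bash
python3 st.py
```

```text
13.175 lane -0.001 0.2003 0.0069 f [0.23 2.15 0.33] along up 2.18
```

The brake drag shows at about 2 N. The carrier's centre is 30 mm below the TCP. With the plate at about 30 mm, I expect contact at TCP lane y of about 0.084.

Emit:
{"name": "move_arm", "arguments": {"moves": [[0, -0.4, 0, 0.07, 0], [0, -0.8, 0, 0.14, 0], [0, -1.2, 0, 0.2, 0], [0, -1.6, 0, 0.28, 0], [0, -2.0, 0, 0.35, 0], [0, -2.4, 0, 0.42, 0], [0, -2.8, 0, 0.49, 0], [0, -3.2, 0, 0.56, 0]]}}

```text
time: 14.18
ee_pos: [0.6386, 0.0189, 0.0587]
orientation: [[0.132, 0.991, -0.002], [0.991, -0.132, -0.004], [-0.005, -0.001, -1.0]]
wrist_force: [1.0, 1.6, -0.7]
finger_gap: 0.0001
```

```bash
python3 st.py; python3 -c "
from h import *
im=r.capture('side');crop(im,240,140,360,260,5,'s11c.png')"
```

```text
14.175 lane -0.0011 0.1676 0.0072 f [ 0.98  1.56 -0.7 ] along up 1.53
```

View pics/s11c.png

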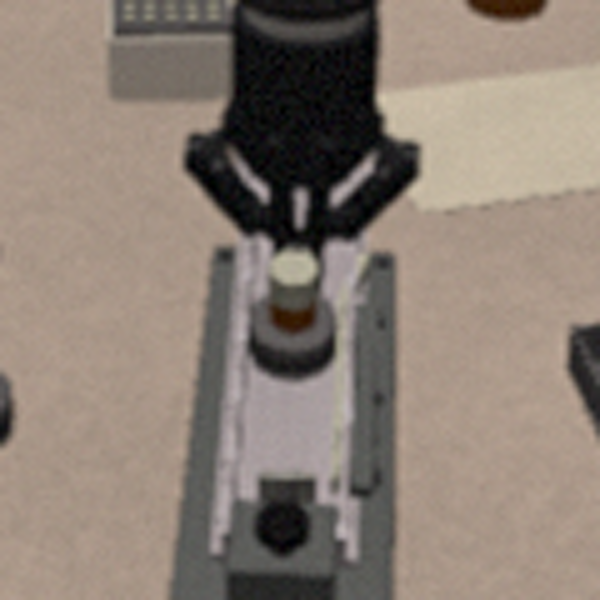

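Upright and engaged with the brake. Continuing.

Emit:
{"name": "move_arm", "arguments": {"moves": [[0, -0.4, 0, 0.07, 0], [0, -0.8, 0, 0.15, 0], [0, -1.2, 0, 0.22, 0], [0, -1.6, 0, 0.29, 0], [0, -2.0, 0, 0.36, 0], [0, -2.4, 0, 0.43, 0], [0, -2.8, 0, 0.51, 0], [0, -3.2, 0, 0.58, 0]]}}

```text
time: 15.22
ee_pos: [0.6342, -0.0137, 0.0528]
orientation: [[0.132, 0.991, -0.002], [0.991, -0.132, -0.005], [-0.005, -0.002, -1.0]]
wrist_force: [-0.7, 2.1, -1.0]
finger_gap: 0.0001
```

```bash
python3 st.py
```

```text
15.225 lane -0.0014 0.1342 0.0071 f [-0.66  2.07 -0.99] along up 1.77
```

Emit:
{"name": "move_arm", "arguments": {"moves": [[0, -0.3, 0, 0.05, 0], [0, -0.6, 0, 0.11, 0], [0, -0.9, 0, 0.16, 0], [0, -1.2, 0, 0.22, 0], [0, -1.5, 0, 0.27, 0], [0, -1.8, 0, 0.33, 0], [0, -2.1, 0, 0.38, 0], [0, -2.3, 0, 0.42, 0]]}}

```text
time: 16.23
ee_pos: [0.6311, -0.0367, 0.0487]
orientation: [[0.132, 0.991, -0.002], [0.991, -0.132, -0.005], [-0.005, -0.002, -1.0]]
wrist_force: [0.6, 1.2, -0.4]
finger_gap: -0.0
```

```bash
python3 st.py; python3 -c "
from h import *
im=r.capture('side');crop(im,240,140,360,260,5,'s12c.png')
im=r.capture('top');crop(im,270,130,370,210,8,'t12c.png')"
```

```text
16.225 lane -0.0015 0.1106 0.0071 f [ 0.61  1.24 -0.39] along up 1.21
```

View pics/s12c.png

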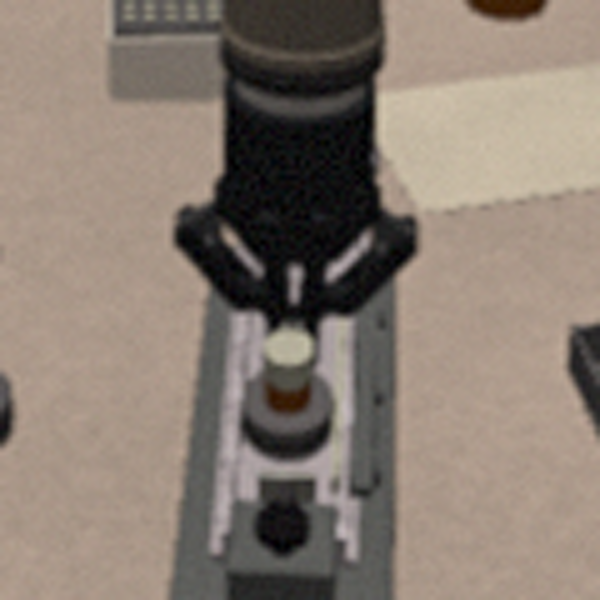

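View pics/t12c.png

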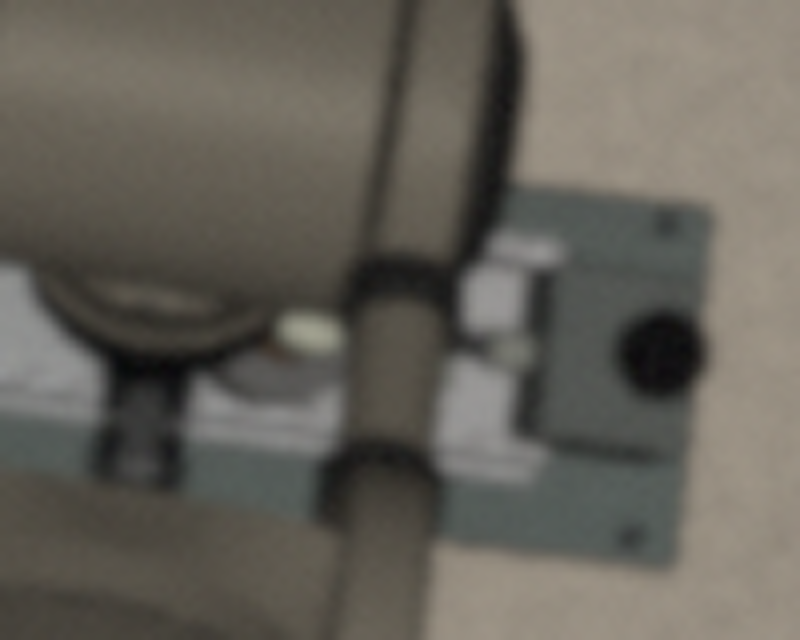

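About 25 mm remain before the plate. I'll go 15 mm at a slower pace, then feel for it.

Emit:
{"name": "move_arm", "arguments": {"moves": [[0, -0.2, 0.1, 0.04, 0], [0, -0.4, 0.1, 0.08, 0], [0, -0.6, 0.1, 0.11, 0], [0, -0.8, 0.1, 0.15, 0], [0, -1.0, 0.1, 0.18, 0], [0, -1.2, 0.1, 0.22, 0], [0, -1.4, 0.1, 0.25, 0], [0, -1.5, 0.1, 0.27, 0]]}}

```text
time: 17.32
ee_pos: [0.63, -0.052, 0.046]
orientation: [[0.133, 0.991, -0.002], [0.991, -0.133, -0.005], [-0.005, -0.002, -1.0]]
wrist_force: [0.9, 1.9, -0.3]
finger_gap: 0.0001
```

```bash
python3 st.py
```

```text
17.325 lane -0.0006 0.0951 0.0071 f [ 0.9   1.87 -0.27] along up 1.89
```

Emit:
{"name": "move_arm", "arguments": {"moves": [[0, -0.1, 0, 0.02, 0], [0, -0.2, 0, 0.04, 0], [0, -0.3, 0, 0.05, 0], [0, -0.4, 0, 0.07, 0], [0, -0.4, 0, 0.07, 0]]}}

```text
time: 17.95
ee_pos: [0.6294, -0.0561, 0.0453]
orientation: [[0.133, 0.991, -0.002], [0.991, -0.133, -0.005], [-0.005, -0.002, -1.0]]
wrist_force: [-0.3, 1.4, -0.1]
finger_gap: 0.0004
```

```bash
python3 st.py
```

```text
17.95 lane -0.0006 0.0909 0.0072 f [-0.27  1.39 -0.1 ] along up 1.31
```

Emit:
{"name": "move_arm", "arguments": {"moves": [[0, -0.1, 0, 0.02, 0], [0, -0.2, 0, 0.03, 0], [0, -0.2, 0, 0.03, 0]]}}

```text
time: 18.32
ee_pos: [0.6292, -0.0582, 0.045]
orientation: [[0.133, 0.991, -0.003], [0.991, -0.133, -0.005], [-0.005, -0.002, -1.0]]
wrist_force: [-0.0, 0.6, -0.1]
finger_gap: 0.0003
```

Emit:
{"name": "move_arm", "arguments": {"moves": [[0, -0.08, 0, 0.015, 0], [0, -0.15, 0, 0.03, 0], [0, -0.15, 0, 0.03, 0]]}}

```text
time: 18.7
ee_pos: [0.629, -0.0595, 0.0447]
orientation: [[0.133, 0.991, -0.002], [0.991, -0.133, -0.005], [-0.005, -0.002, -1.0]]
wrist_force: [0.7, 2.8, 0.2]
finger_gap: 0.0001
```

```bash
python3 st.py; python3 -c "
from h import *
im=r.capture('side');crop(im,250,190,340,260,8,'s13c.png')"
```

```text
18.7 lane -0.0007 0.0873 0.0072 f [0.7  2.8  0.18] along up 2.86
```

View pics/s13c.png

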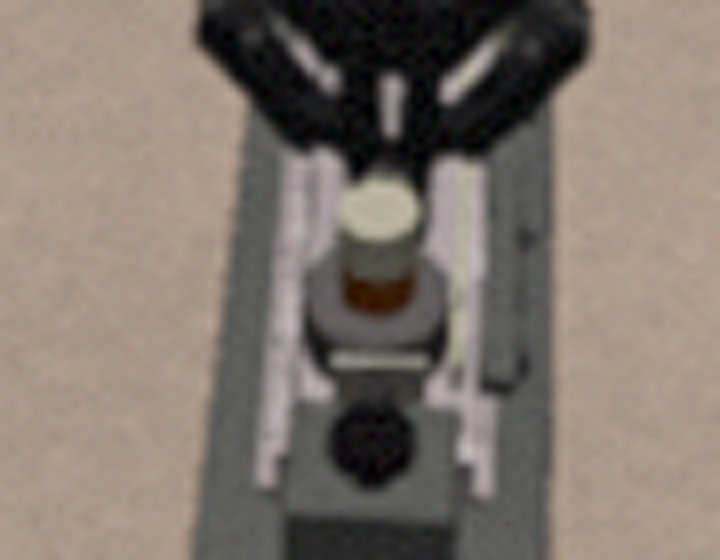

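The puck is nearly at the plate (plate top edge at crop (380,358)). Stepping by 0.8 mm.

Emit:
{"name": "move_arm", "arguments": {"moves": [[0, -0.08, 0, 0.01, 0], [0, -0.08, 0, 0.01, 0]]}}

```text
time: 19.0
ee_pos: [0.6289, -0.06, 0.0447]
orientation: [[0.133, 0.991, -0.002], [0.991, -0.133, -0.004], [-0.005, -0.002, -1.0]]
wrist_force: [0.3, 3.9, -0.3]
finger_gap: -0.0002
```

```bash
python3 st.py
```

```text
19.0 lane -0.0007 0.0869 0.0072 f [ 0.31  3.92 -0.3 ] along up 3.81
```

Emit:
{"name": "move_arm", "arguments": {"moves": [[0, -0.08, 0, 0.01, 0], [0, -0.08, 0, 0.01, 0]]}}

```text
time: 19.25
ee_pos: [0.6288, -0.0603, 0.0446]
orientation: [[0.133, 0.991, -0.002], [0.991, -0.133, -0.004], [-0.004, -0.002, -1.0]]
wrist_force: [0.6, 5.3, -0.5]
finger_gap: -0.0002
```

```bash
python3 st.py
```

```text
19.25 lane -0.0007 0.0865 0.0072 f [ 0.57  5.26 -0.51] along up 5.12
```

Emit:
{"name": "move_arm", "arguments": {"moves": [[0, -0.08, 0, 0.01, 0], [0, -0.08, 0, 0.01, 0]]}}

```text
time: 19.5
ee_pos: [0.6288, -0.0605, 0.0445]
orientation: [[0.133, 0.991, -0.002], [0.991, -0.133, -0.003], [-0.003, -0.002, -1.0]]
wrist_force: [0.9, 5.7, -0.3]
finger_gap: 0.0001
```

```bash
python3 st.py
```

```text
19.5 lane -0.0007 0.0863 0.0072 f [ 0.92  5.7  -0.34] along up 5.62
```

The force rises at about 4 N/mm over the last millimetre, so the carrier is on the spring. Backing off slowly up the slope.

Emit:
{"name": "move_arm", "arguments": {"moves": [[0, 0.05, 0, -0.02, 0], [0, 0.1, 0, -0.04, 0], [0, 0.15, 0, -0.06, 0], [0, 0.2, 0, -0.08, 0], [0, 0.3, 0, -0.1, 0], [0, 0.5, 0, -0.14, 0], [0, 0.8, 0, -0.2, 0], [0, 1.2, 0, -0.3, 0]]}}

```text
time: 20.5
ee_pos: [0.6304, -0.0484, 0.0476]
orientation: [[0.133, 0.991, -0.002], [0.991, -0.133, -0.003], [-0.003, -0.002, -1.0]]
wrist_force: [-1.0, -0.6, -0.3]
finger_gap: 0.0002
```

```bash
python3 st.py; python3 -c "
from h import *
im=r.capture('side');crop(im,250,190,340,260,8,'s14c.png')"
```

```text
20.5 lane -0.0006 0.0989 0.008 f [-0.97 -0.55 -0.26] along up -0.71
```

View pics/s14c.png

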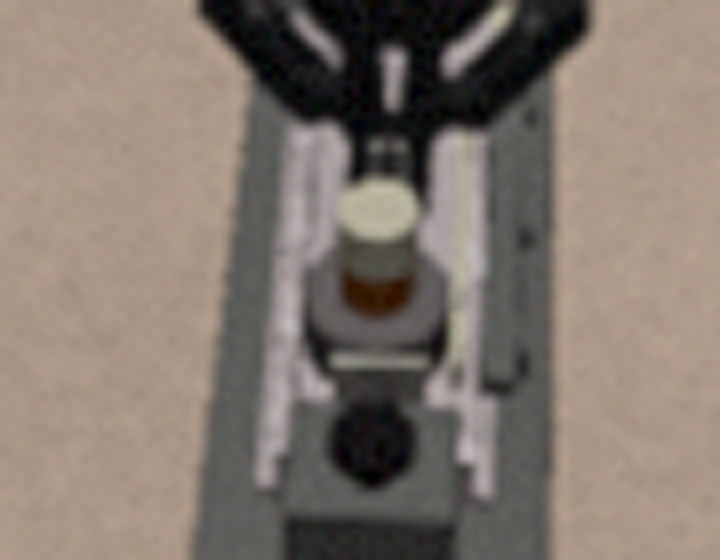

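The carrier stands upright against the plate and the fingers are free. Lifting clear.

Emit:
{"name": "move_arm", "arguments": {"moves": [[0, 1.0, 0, -0.5, 0], [0, 2.5, 0, -1, 0], [0, 3, 0, -4, 0], [0, 3, 0, -8, 0], [0, 3, 0, -12, 0], [0, 7, 0, -15, 0], [0, 13, 0, -16, 0], [0, 13, 0, -16, 0]]}}

```text
time: 21.55
ee_pos: [0.6484, 0.0868, 0.209]
orientation: [[0.126, 0.992, 0.001], [0.992, -0.126, -0.001], [-0.001, 0.001, -1.0]]
wrist_force: [-0.7, -0.1, -0.2]
finger_gap: -0.0003
```

```bash
python3 st.py; python3 -c "
from h import *
im=r.capture('side');crop(im,250,190,340,260,8,'s15c.png');cv2.imwrite('pics/s15.png',im)
im=r.capture('top');crop(im,200,130,370,260,4.5,'t15c.png');cv2.imwrite('pics/t15.png',im)"
```

```text
21.55 lane -0.0001 0.2613 0.1433 f [-0.67 -0.13 -0.2 ] along up -0.24
```

View pics/s15.png

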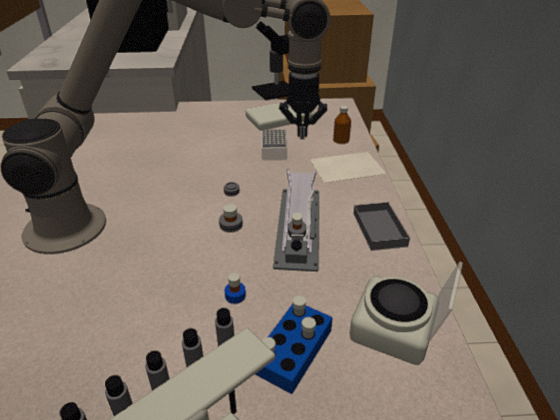

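View pics/t15c.png

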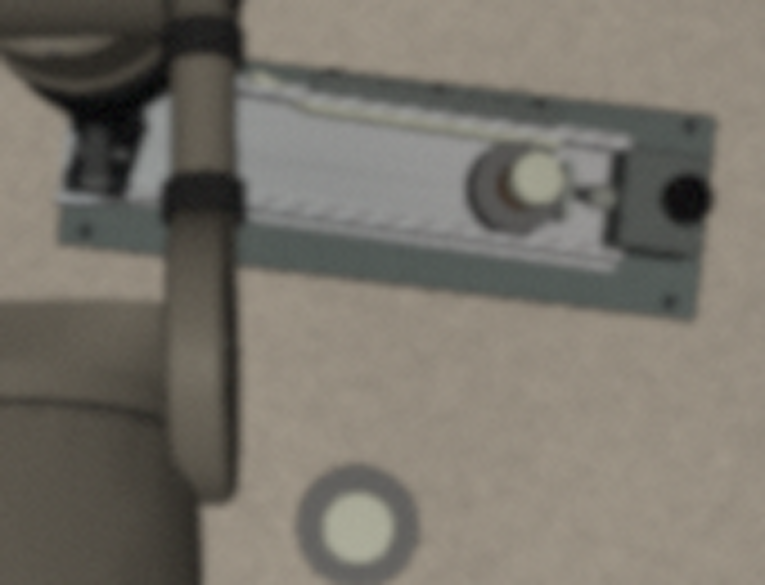

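View pics/s15c.png

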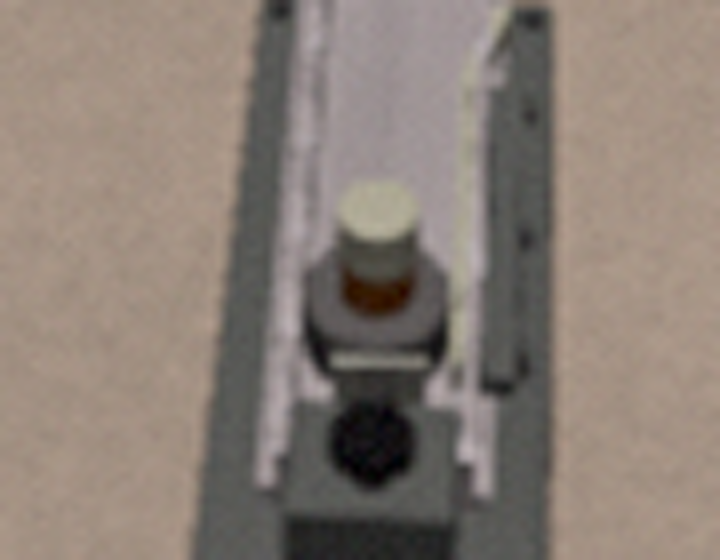

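```bash
python3 -c "
from cap import *
print(cap((250+378.5/8-.5,190+210.5/8-.5)))
a=cv2.imread('pics/side0.png');crop(a,250,190,340,260,8,'s0c.png')
b=cv2.imread('pics/s15.png')
# blocks shift for bystanders
A=cv2.cvtColor(a,6).astype('f4');B=cv2.cvtColor(b,6).astype('f4')
for nm,(x,y,w) in dict(empty=(232,188,14),wide=(231,218,18),tip=(274,145,18),rack=(295,345,40)).items():
  print(nm,cv2.phaseCorrelate(A[y-w:y+w,x-w:x+w].copy(),B[y-w:y+w,x-w:x+w].copy()))
t=cv2.imread('pics/top0.png');crop(t,310,150,370,200,10,'p0.png')
t=cv2.imread('pics/t15.png');crop(t,290,150,350,200,12,'p1.png')"
```

```text
(np.float64(-0.0031), np.float64(0.0543))
empty ((-0.014601065508164979, 0.060005149427539095), 0.9403914003902012)
wide ((-0.07573853563881627, 0.08597528895103679), 0.9539027789860596)
tip ((-0.005228163006449904, -0.021999223899491938), 0.9669799365011262)
rack ((-0.019926748802646443, -0.003143125348316289), 0.9936230905354023)
```

View pics/s0c.png

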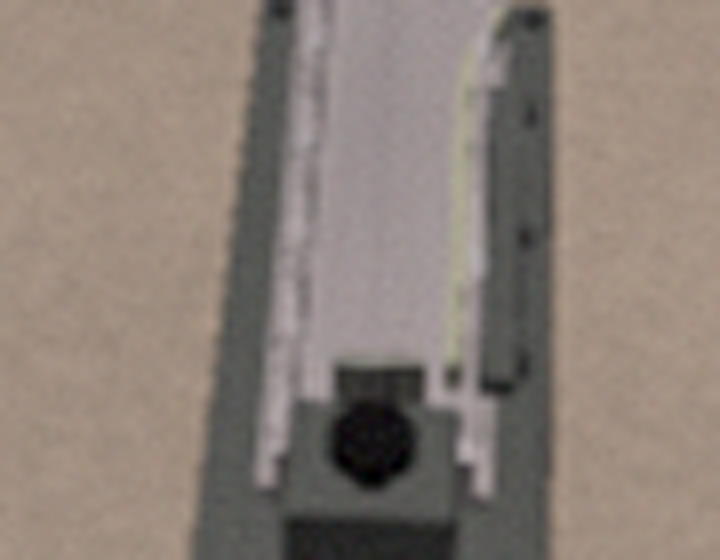

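View pics/p1.png

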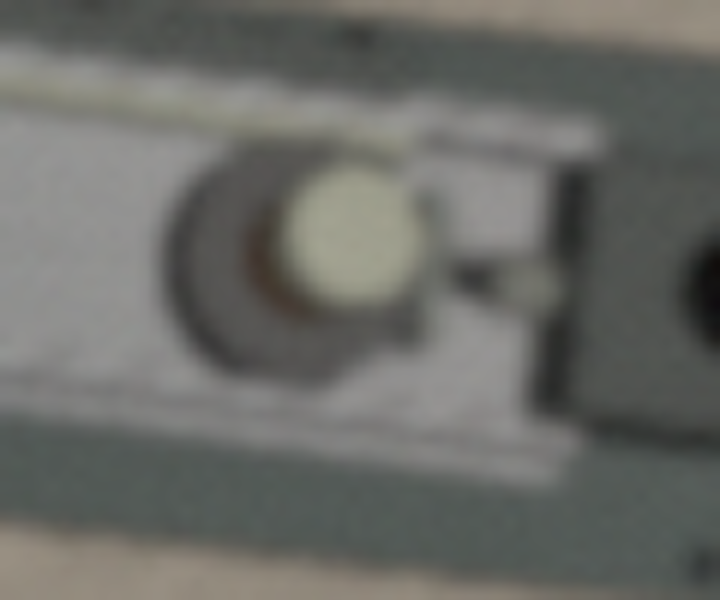

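The top view shows the puck meeting the plate at crop (425,260). The measured centre, 54 to 56 mm, agrees with a plate face at 30 to 33 mm. The bystanders have shifted less than 0.15 px. Handing in.

```bash
python3 -c "
from bench import r
print(r.sign_off(), r.read_state()['time'])"
```

```text
the job is handed in; nothing more can be done
the job is handed in; nothing more can be done
```

The carrier now stands upright against the escapement's stop plate, and I handed the job in at about 21.7 s of the 64 s allowed. No verdict is reported.

**What I did:** I picked the grey carrier with the narrow vial (not the blue look-alike) by its cap. I stood it about 5 mm from the mouth point and let go. Then I pushed it low on the puck with the closed fingers, down past the brake strip (about 1 to 2.9 N), until the stop's spring was felt. I backed off slowly and lifted clear.

**Last checks:**
- **Stop force:** the push rose from about 1 N to 5.6 N over the last 2 mm or so. That is 5.6 N at the highest reading, against the 15 N limit.
- **Position:** the carrier's centre is 54 to 56 mm up from lane_end. This agrees with a plate face at about 30 to 33 mm, both by touch and by sight.
- **Bystanders:** the empty carrier, wide carrier, tip box and tube rack shifted less than 0.15 px in the side picture.
- **Not measured:** I could not read the force left on the plate after letting go. I inferred it from the spring having been compressed and the puck touching the plate in the pictures.

No check failed. The two estimates of the carrier's final position differed by about 2 mm, which is within the calibration error.

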